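Snap the dome onto the muffin base at the sealing stand

TASK

Get the sealing stand ready by pressing the white key and then the green key on the key box, each well down and let up again, one at a time, and leave the red key alone. Then set the clear dome cap over the muffin on the stand and press it straight down until it clicks onto its black base all round, and go on pressing after the click so that the stand's sprung plate stays clearly pushed down: finish like that, with the robot still pressing on the cap. Do not disturb the jar, the spare muffin or the roll of tape.

Things in the scene. Friction and masses are not known exactly. Their poses are not given: they have to be found in the camera images.
- cap: Loose snap cap, about 70 g: a clear round dome, 68 mm across and 67 mm high, standing rim down, with a red rim ring and on top a red upright cylindrical finger grip, 22 mm across and 28 mm high (from 67 to 95 mm above the rim). Origin: centre of the underside of the rim; z is up along the dome's axis. Hollow and open below: the rim opening is 56 mm wide at a 3 mm high inner lip, 62 mm above that.
- seat (a point): Centre of the top of the black base's round flange (80 mm across) where the cap's rim must rest; fully home the cap's origin coincides with this point. 71 mm above the work surface while the plate is up; it moves down with the plate. Above it the stud, 53.6 mm across, ends in a taper 19 mm up; on it a fixed mini muffin 45 mm across, its top 54 mm above the flange. Any yaw fits.
- nubs (a point): Centre of the stud, 7.5 mm above the seat, level with four grey spring nubs that stand out to 60 mm across and catch the cap's inner lip. The cap first rests on them, its rim about 12 mm above the seat; a downward push of about 8 to 12 N takes the lip over them, then the resistance drops suddenly (the click) and the rim drops onto the flange.
- plate (a joint): Sprung round steel plate (104 mm across) that carries the black base: how far it is pushed down, in m; 0 = up, 0.012 = bottom stop. About 1.5 N per mm of travel. It sinks several mm while the cap is being pushed over the nubs and springs back at the click.
- stand: Fixed white sealing stand, 150 x 150 mm, 40 mm high, under the plate; origin on the work surface at its centre, right under the seat; z up.
- keybox: Fixed grey key box, 190 mm (its x) by 85 mm (its y), 40 mm high, with three round keys in a row along its x axis, 55 mm apart, in an order that changes; origin on the work surface under its centre.
- white_key_top (a point): Centre of the top of the white key (26 mm across, in a black collar 42 mm across whose top is 10 mm below the key's top), 62 mm above the work surface. Pressed straight down.
- green_key_top (a point): Centre of the top of the green key, same size and height.
- red_key_top (a point): Centre of the top of the red key, same size and height. Not to be pressed.
- white_key (a joint): Travel of the white key, m: 0 up, 0.006 fully down (about 4.5 N); it springs back.
- green_key (a joint): Travel of the green key, m: 0 up, 0.006 fully down (about 4.5 N); it springs back.
- red_key (a joint): Travel of the red key, m: 0 up.
- jar: Bystander: loose amber jar with steel lid, 54 mm across, 85 mm high; origin at the centre of its underside.
- spare: Bystander: loose spare mini muffin on a black disc 60 mm across, 40 mm high in all; origin at the centre of its underside.
- tape: Bystander: loose roll of brown paper tape lying flat between robot and stand, 52 mm across, 20 mm high; origin at the centre of its underside.
There are look-alikes about, which are no part of the job. What is meant by the stand is not blue, and is the larger of those in its own colour.

How it is judged:
By the outcome, as a careful person would: the job done as asked, in the order asked, and still so for the second after the job is handed in, while the arm keeps its last pose, push and grip.
It also fails if it takes over 64 s, if anything falls off the work surface, if the arm or the gripper's body presses on something with over 40 N, if the wrist force passes 120 N, or if a joint passes its speed limit or range.

ROBOT

A 6-joint arm with a two-finger parallel gripper is mounted at the origin on the work surface. World frame = base frame: x ahead of the robot, y to its left, z up, the work surface at z = 0. Lengths are in m, angles in rad, forces in N, time in s.
With the tool pointing down it reaches from about 0.3 to 0.95 m from the base axis. Payload 3.1 kg.
Tool frame: the origin (TCP) lies midway between the tips of the shut fingers; the grasp point (between the pads) lies 19 mm behind it (ctrl.pinch_z is the distance from the TCP to the grasp point, in m); z points along the fingers, x is the direction in which the jaws open and shut, and the axes are right-handed (so a half turn about z gives the same grasp; the last joint's range is limited). The gripper opens to 85 mm and grips with 20 to 120 N. Pads are 22 mm wide; open, the fingers measure 114 mm over their backs; the gripper's body (76 mm by 85 mm) begins 54 mm behind the grasp point. The pads swing forward as they close: fully open they stand 13 mm farther back than shut.
Start: joints at [-1.243, 0.308, 1.634, -0, 1.2, -0.07], TCP at [0.242, -0.576, 0.231] pointing down, gripper open.
Joint ranges: [-3.06, 3.06], [-0.79, 1.96], [0.05, 2.63], [-1.19, 4.34], [0.05, 2.64], [-2.94, 2.94]. Speed limits (rad/s): [2.79, 2.79, 3.14, 3.14, 3.14, 3.14].

INTERFACE

Orientations are given as a unit quaternion [x, y, z, w].
In Python, from bench import ctrl gives the robot as it stands.
- The arm moves only by the tool play_rows, never from a script. Its argument "deltas" is a list that holds one entry, the list of rows, each a list of 7 numbers: the shift along the tool's x, y, z in mm, then the turn, a rotation vector about the tool's x, y, z in degrees, then the opening, from 0 (shut) to 1 (fully open). A call has 1 to 12 rows; each row shifts and turns the commanded pose from where the row before left it, along the tool's axes as they then stand; what a row does not reach is not made up. A row lasts 1/8 s, in which the tool goes at most 62.5 mm and 10.7 degrees, less where a joint would pass 70% of its speed; a pose out of reach is approached as far as the arm can. A call with a gripper value outside its range is refused whole. The fingers move at their own pace and stop on an object; "newtons" is the grip in N (left out, the last holds). Time passes only in rows, so rows that do not move let the fingers close. It gives the time, the measured TCP pose, the force and the opening at its end, in the units of the state.
- ctrl.state(): the state, without advancing time (a new reading comes with each control period).
- ctrl.grab_frame(name): name is "side" or "top" or "wrist"; returns a dict with "image" (400x640x3 uint8, red, green, blue), "mtx" (3x3 intrinsics, pixels), "R" (3x3) and "t" (3): a world point X has camera coordinates R X + t. Camera axes: x right, y down, z forward; pixel columns grow to the right and rows downward; lengths in m; the calibration is good to about 2 mm. A picture is of the moment at which its call begins. There is no depth.
- ctrl.job_done(): hands the job in, once; it reports no verdict.
Trained networks look in a picture, given as the dict that the camera call returned (one of the last four; its "shot" number tells which), for a name from the list of things; names that differ only in an ending like _2 or _b are one class to them, and where a whole thing is asked for, a point or a joint stands for the part that bears it (a point fixed in the world has none). Each returns a list of dicts, best first, with "p" (0 to 1); they miss things now and then, are a little off and sometimes report something else, mostly with a low value. They report only what shows in the picture. A call takes as long as a camera call. They do not tell look-alikes from the thing itself.
- ctrl.find_in(picture, thing): "extent" ([left, top, right, bottom] in pixels, round what is visible of it).
- ctrl.mark_of(picture, thing): "pixel" ([column, row] in pixels: a listed point, or the origin of a listed thing).
The state is a dict: "clock": time; "joint_positions": joint angles; "dq": joint speeds; "joint_efforts": joint torques, N m; "position": TCP position; "eef_rot": TCP orientation; "force": force on the tool from outside, world axes, zero at the start; "ft_torque": the same for the moment, N m; "finger_gap": finger opening in m.
Only numpy, scipy, OpenCV 4.12 (cv2) and the standard library are available. Lean on these libraries where they do the work, as an engineer would, in place of code of your own. Each camera call takes 0.05 s, during which the arm holds its last target. There are 200 camera calls.

## Working session

There is one attempt and no reset: what is moved stays moved. The work goes in short steps, Python scripts to look and compute and a tool call to move; the robot and the scene stay as the last step left them, time stands still between calls to the robot, and variables do not carry over. Pictures are saved under pics/ and viewed, about 8 in all and at most 12, crops included, and the job is handed in when it is done.

Besides the shell and the picture viewer there is one more tool, called by a JSON object that holds its "op" and its "data". play_rows: Moves the arm, as the interface text tells. Its arguments: {"type":"object","properties":{"deltas":{"type":"array","items":{"type":"array","items":{"type":"array","items":{"type":"number"}}}},"newtons":{"type":"number"}},"required":["deltas"]}

```bash
mkdir -p pics; ls
cat > h.py <<'E'
import numpy as np, cv2
from bench import ctrl
def ray(f,px):
    p=cv2.undistortPoints(np.array([[px]],float),f["mtx"],None)[0,0]
    R=np.array(f["R"]);t=np.array(f["t"]); return -R.T@t, R.T@np.array([p[0],p[1],1])
def atz(f,px,z):
    c,d=ray(f,px); return c+d*(z-c[2])/d[2]
def tri(obs):
    A=np.zeros((3,3));b=np.zeros(3)
    for f,px in obs:
        c,d=ray(f,px);d=d/np.linalg.norm(d);P=np.eye(3)-np.outer(d,d);A+=P;b+=P@c
    return np.linalg.solve(A,b)
def save(f,n,crop=None,s=1):
    im=f["image"][:,:,::-1]
    if crop: im=im[crop[1]:crop[3],crop[0]:crop[2]]
    cv2.imwrite("pics/"+n,cv2.resize(np.ascontiguousarray(im),None,fx=s,fy=s,interpolation=cv2.INTER_CUBIC))
E
python3 - <<'E'
from h import *
Z=dict(cap=0,seat=.071,stand=0,keybox=0,white_key_top=.062,green_key_top=.062,red_key_top=.062,jar=0,spare=0,tape=0)
np.set_printoptions(precision=3,suppress=True)
for n in("top","side"):
    f=ctrl.grab_frame(n);save(f,n+"0.png")
    for k,z in Z.items():
        for m in ctrl.mark_of(f,k)[:4]:
            if m["p"]>.15: print(n,k,round(m["p"],2),np.round(m["pixel"]),atz(f,m["pixel"],z))
E
```

```text
pics
top cap 0.84 [196. 228.] [0.514 0.289 0.   ]
top seat 0.9 [295. 213.] [0.546 0.045 0.071]
top seat 0.82 [184. 158.] [0.673 0.311 0.071]
top seat 0.79 [356. 299.] [ 0.35  -0.097  0.071]
top stand 0.98 [293. 218.] [0.544 0.05  0.   ]
top stand 0.89 [185. 164.] [0.676 0.324 0.   ]
top stand 0.56 [353. 297.] [ 0.352 -0.098  0.   ]
top stand 0.49 [295. 211.] [0.56  0.047 0.   ]
top keybox 0.66 [434. 233.] [ 0.51  -0.302  0.   ]
top keybox 0.35 [247. 130.] [0.765 0.173 0.   ]
top white_key_top 0.67 [440. 256.] [ 0.452 -0.298  0.062]
top green_key_top 0.46 [441. 236.] [ 0.499 -0.3    0.062]
top red_key_top 0.67 [435. 212.] [ 0.556 -0.288  0.062]
top jar 0.59 [249. 132.] [0.761 0.166 0.   ]
top spare 0.77 [372. 131.] [ 0.769 -0.147  0.   ]
top tape 0.64 [292. 278.] [0.397 0.052 0.   ]
side cap 0.65 [294. 154.] [0.507 0.277 0.   ]
side seat 0.75 [218. 248.] [ 0.353 -0.111  0.071]
side seat 0.73 [314. 196.] [0.558 0.038 0.071]
side seat 0.66 [355. 128.] [0.678 0.298 0.071]
side seat 0.52 [261. 329.] [ 0.456 -0.303  0.071]
side stand 0.74 [355. 144.] [0.683 0.314 0.   ]
side stand 0.72 [227. 268.] [ 0.36  -0.112  0.   ]
side stand 0.72 [294. 152.] [0.508 0.284 0.   ]
side keybox 0.81 [291. 349.] [ 0.507 -0.309  0.   ]
side white_key_top 0.46 [261. 329.] [ 0.454 -0.299  0.062]
side green_key_top 0.48 [295. 329.] [ 0.517 -0.302  0.062]
side red_key_top 0.64 [318. 320.] [ 0.562 -0.284  0.062]
side jar 0.63 [390. 175.] [0.767 0.179 0.   ]
side spare 0.59 [413. 274.] [ 0.774 -0.141  0.   ]
side tape 0.59 [254. 215.] [0.411 0.045 0.   ]
```

View pics/top0.png

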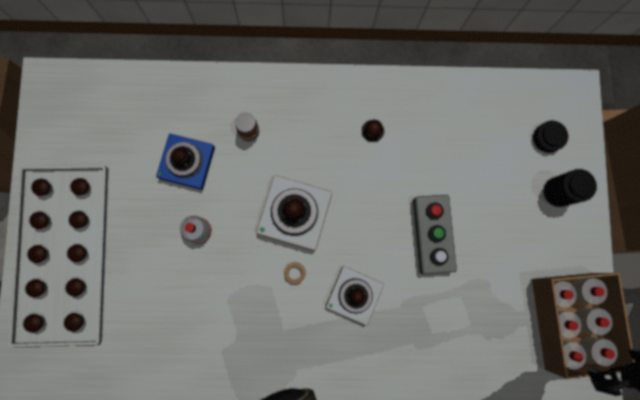

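View pics/side0.png

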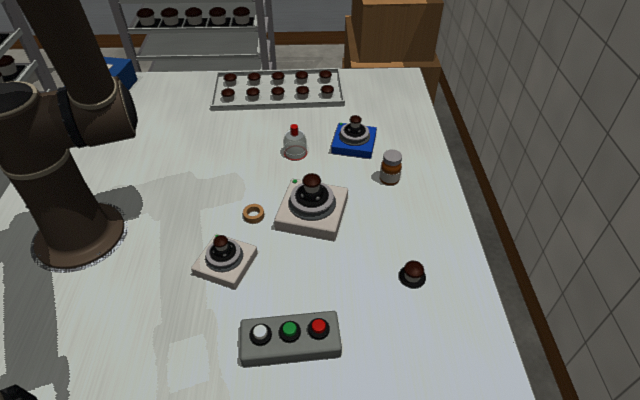

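The pictures show three stands: large white at top (295,212), small white at (355,296), and blue at (185,160). The large white one fits the description, since it isn't blue and is the larger of the two whites. The cap is at (195,228), and the keys are white (440,257), green (438,233), red (435,211).

Run:
```python
from h import *
np.set_printoptions(precision=3,suppress=True)
s=ctrl.state();print(s)
from scipy.spatial.transform import Rotation as R
print(R.from_quat(s["eef_rot"]).as_matrix())
print(ctrl.pinch_z)
f=ctrl.grab_frame("top");g=ctrl.grab_frame("side")
for n,a,b in [("white",(440,256.5),(261,329)),("green",(438,233.5),(290,328)),("red",(435.5,211),(318,320)),("seat",(295,213),(314,196))]: print(n,tri([(f,a),(g,b)]))
a=cv2.resize(f["image"][165:255,240:350],(440,360),interpolation=2);b=cv2.resize(g["image"][165:255,255:365],(350,360)) if 0 else cv2.resize(g["image"][170:260,265:355],(360,360),interpolation=2)
cv2.imwrite("pics/stand.png",np.hstack([a,b])[:,:,::-1])
```

```text
{'clock': 1.1, 'joint_positions': array([-1.243,  0.308,  1.634,  0.   ,  1.2  , -0.07 ]), 'dq': array([ 0.001, -0.002,  0.001, -0.   , -0.   ,  0.001]), 'joint_efforts': array([  0.   , -41.529, -27.709,  -0.   ,   0.001,  -0.   ]), 'position': array([ 0.242, -0.576,  0.231]), 'eef_rot': array([ 0.833, -0.553, -0.   , -0.   ]), 'force': array([0.778, 0.098, 0.629]), 'ft_torque': array([-0.018,  0.038,  0.017]), 'finger_gap': 0.08533277712300893}
[[ 0.387 -0.922  0.   ]
 [-0.922 -0.387  0.   ]
 [-0.    -0.    -1.   ]]
0.0187
white [ 0.452 -0.298  0.059]
green [ 0.506 -0.295  0.056]
red [ 0.559 -0.287  0.068]
seat [0.554 0.046 0.061]
```

View pics/stand.png

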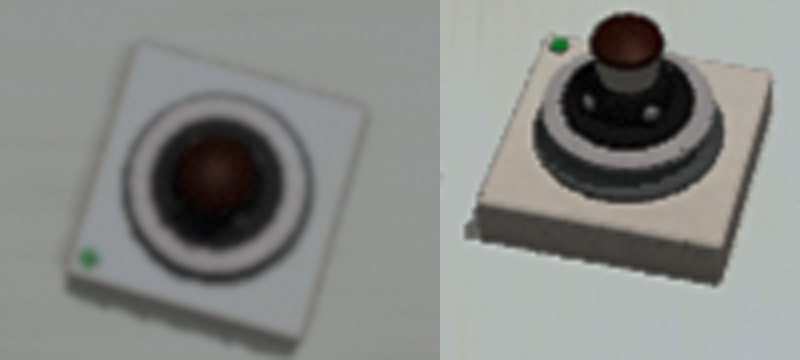

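Confirmed: this is the large white stand with the grey nubs, which matches. Now I'll move above the white key.

{"op": "play_rows", "data": {"deltas": [[[-20,-33,0,0,0,0,0],[-24,-41,0,0,0,0,0],[-24,-41,0,0,0,0,0],[-24,-41,0,0,0,0,0],[-24,-41,0,0,0,0,0],[-24,-41,0,0,0,0,0],[-20,-38,0,0,0,0,0],[-15,-25,0,0,0,0,0],[0,0,30,0,0,0,0],[0,0,0,0,0,0,0],[0,0,0,0,0,0,0]]], "newtons": 40}}

```text
clock: 2.58
position: [0.4519, -0.2987, 0.2019]
eef_rot: [0.833, -0.554, 0.0, 0.0]
force: [0.2, 0.6, 0.4]
finger_gap: 0.0002
```

```bash
cat > look.py <<'E'
from h import *
import sys
from scipy.spatial.transform import Rotation as R
np.set_printoptions(precision=4,suppress=True)
s=ctrl.state();M=R.from_quat(s["eef_rot"]).as_matrix();p=np.array(s["position"]);print(s["clock"],p,"F",s["force"],"gap",s["finger_gap"]);print(M[:,0])
def tool(X): return 1000*M.T@(X-p)
f=ctrl.grab_frame("wrist");save(f,sys.argv[1])
for a in sys.argv[2:]:
    k,z=a.split(":")
    for m in ctrl.mark_of(f,k)[:3]:
        X=atz(f,m["pixel"],float(z));print(k,round(m["p"],2),np.round(m["pixel"]),X,"tool mm",np.round(tool(X),1))
E
python3 look.py w1.png white_key_top:.062 green_key_top:.062 red_key_top:.062
```

```text
2.575 [ 0.4519 -0.2987  0.2019] F [0.2081 0.5957 0.3565] gap 0.00017898642623751293
[ 0.387  -0.9221  0.0005]
white_key_top 0.9 [317. 187.] [ 0.453  -0.2993  0.062 ] tool mm [  0.9  -0.8 139.9]
green_key_top 0.88 [336. 129.] [ 0.5081 -0.2944  0.062 ] tool mm [ 17.7 -53.4 139.9]
red_key_top 0.85 [358.  67.] [ 0.5615 -0.2909  0.062 ] tool mm [  35.1 -104.   139.9]
```

View pics/w1.png

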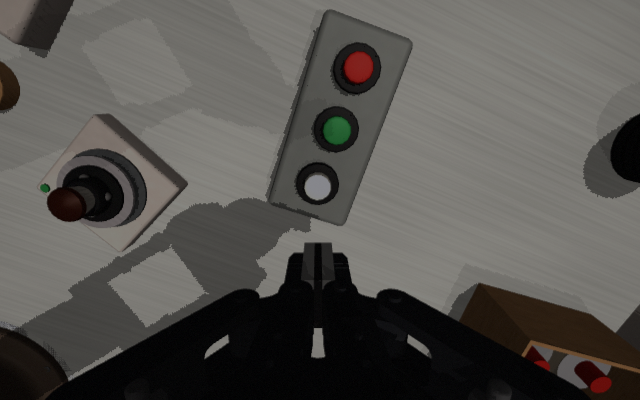

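The wrist view shows white at (317,187), green (336,129) and red (358,67). The positions agree with the first estimates, so I'll press white.

{"op": "play_rows", "data": {"deltas": [[[1,-1,40,0,0,0,0],[0,0,50,0,0,0,0],[0,0,40,0,0,0,0],[0,0,6,0,0,0,0],[0,0,6,0,0,0,0],[0,0,3.5,0,0,0,0],[0,0,0,0,0,0,0],[0,0,0,0,0,0,0]]]}}

```text
clock: 3.78
position: [0.454, -0.2997, 0.0572]
eef_rot: [0.833, -0.553, 0.001, 0.0]
force: [-0.7, -1.5, 3.3]
finger_gap: -0.0002
```

{"op": "play_rows", "data": {"deltas": [[[0,0,1.5,0,0,0,0],[0,0,1,0,0,0,0],[0,0,0,0,0,0,0]]]}}

```text
clock: 4.15
position: [0.4541, -0.2998, 0.0559]
eef_rot: [0.833, -0.553, 0.001, 0.0]
force: [-4.6, 1.7, 15.0]
finger_gap: -0.0
```

White is bottomed out at 15 N. Next, lift and press green.

{"op": "play_rows", "data": {"deltas": [[[0,0,-15,0,0,0,0],[0,0,-25,0,0,0,0],[0,0,0,0,0,0,0],[8.5,-26.5,0,0,0,0,0],[8.5,-26.5,0,0,0,0,0],[0,0,0,0,0,0,0],[0,0,28,0,0,0,0],[0,0,6,0,0,0,0],[0,0,5,0,0,0,0],[0,0,0,0,0,0,0],[0,0,0,0,0,0,0]]]}}

```text
clock: 5.52
position: [0.5063, -0.2928, 0.0559]
eef_rot: [0.833, -0.554, -0.003, 0.0]
force: [-6.3, 3.2, 12.8]
finger_gap: 0.0002
```

Green also bottomed out, at 12.8 N. Now lift and travel over to the cap.

{"op": "play_rows", "data": {"deltas": [[[0,0,-20,0,0,0,0],[0,0,-50,0,0,0,0],[0,0,-60,0,0,0,0],[0,0,-50,0,0,0,0],[0,0,-25,0,0,0,0.3]]]}}

```text
clock: 6.15
position: [0.51, -0.2952, 0.2646]
eef_rot: [0.833, -0.554, 0.004, 0.0]
force: [0.2, -0.8, -0.5]
finger_gap: 0.0172
```

{"op": "play_rows", "data": {"deltas": [[[-25,-10,0,0,0,0,0.9],[-50,-21,0,0,0,0,0.9],[-55,-23,0,0,0,0,0.9],[-55,-23,0,0,0,0,0.9],[-55,-23,0,0,0,0,0.9],[-55,-23,0,0,0,0,0.9],[-55,-23,0,0,0,0,0.9],[-55,-23,0,0,0,0,0.9],[-50,-23,0,0,0,0,0.9],[-48,-20,0,0,0,0,0.9],[-25,-10,0,0,0,0,0.9],[0,0,0,0,0,0,0.9]]]}}

```text
clock: 7.65
position: [0.5085, 0.2805, 0.26]
eef_rot: [0.834, -0.552, 0.0, -0.001]
force: [0.5, -0.5, -0.9]
finger_gap: 0.0768
```

```bash
python3 look.py w2.png cap:0 stand:0 seat:.071 jar:0
```

```text
7.65 [0.5085 0.2805 0.26  ] F [ 0.4607 -0.5275 -0.9092] gap 0.07678786217485777
[ 0.3902 -0.9207 -0.0001]
cap 0.96 [316. 160.] [0.5132 0.2836 0.    ] tool mm [ -1.   -5.2 260. ]
stand 0.72 [344.  14.] [0.6799 0.3182 0.    ] tool mm [  32.2 -172.2  260.2]
stand 0.71 [491. 202.] [0.5533 0.0438 0.    ] tool mm [235.5  51.5 259.9]
stand 0.24 [314. 161.] [0.511  0.2854 0.    ] tool mm [ -3.5  -3.9 260. ]
seat 0.88 [521. 218.] [0.5544 0.049  0.071 ] tool mm [231.1  48.3 188.9]
```

View pics/w2.png

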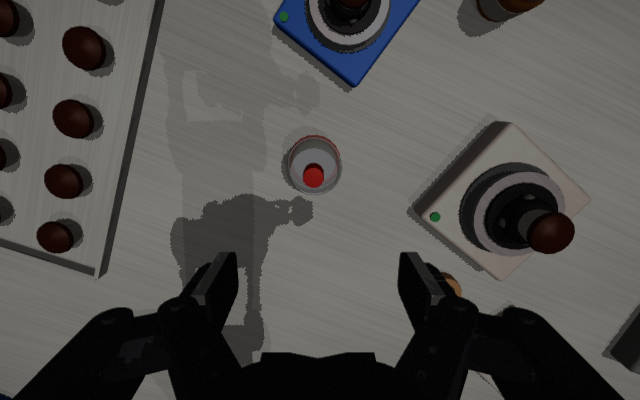

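The cap's red grip is at (313,178). I'll centre on it, go down and grasp.

{"op": "play_rows", "data": {"deltas": [[[-1,-5,40,0,0,0,0.9],[0,0,50,0,0,0,0.9],[0,0,40,0,0,0,0.8],[0,0,30,0,0,0,0.7],[0,0,20,0,0,0,0.7],[0,0,9,0,0,0,0.6],[0,0,0,0,0,0,0.6]]], "newtons": 80}}

```text
clock: 8.78
position: [0.5132, 0.2815, 0.0704]
eef_rot: [0.833, -0.554, 0.0, -0.0]
force: [0.1, -0.2, -0.1]
finger_gap: 0.051
```

```bash
python3 look.py w3.png cap:0
```

```text
8.775 [0.5132 0.2815 0.0704] F [ 0.0875 -0.2255 -0.0972] gap 0.05097423905915219
[ 0.387  -0.9221 -0.    ]
cap 0.97 [310. 214.] [0.5107 0.2844 0.    ] tool mm [-3.6  1.2 70.4]
```

View pics/w3.png

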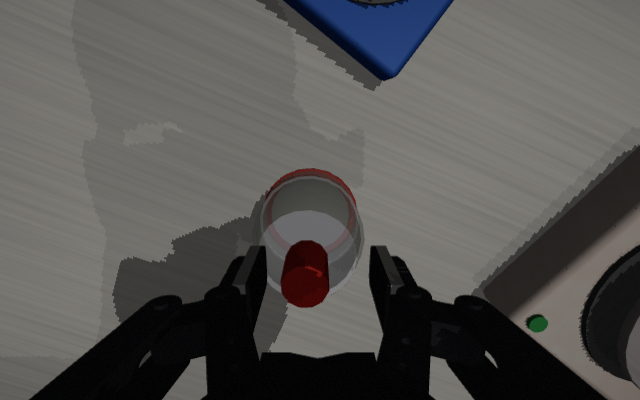

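The red grip's top is at (304,287), about 4 mm left of the jaw centre. I'll shift and close.

{"op": "play_rows", "data": {"deltas": [[[-3.5,1,0,0,0,0,0.5],[0,0,0,0,0,0,0.2],[0,0,0,0,0,0,0.1],[0,0,0,0,0,0,0],[0,0,0,0,0,0,0],[0,0,0,0,0,0,0]]], "newtons": 80}}

```text
clock: 9.62
position: [0.5111, 0.2851, 0.0711]
eef_rot: [0.833, -0.554, 0.0, -0.001]
force: [-0.9, 1.6, 6.1]
finger_gap: 0.0193
```

{"op": "play_rows", "data": {"deltas": [[[0,0,-10,0,0,0,0],[0,0,-30,0,0,0,0],[0,0,-50,0,0,0,0],[0,0,-50,0,0,0,0],[0,0,-20,0,0,0,0],[0,0,0,0,0,0,0],[0,0,0,0,0,0,0]]]}}

```text
clock: 10.5
position: [0.5095, 0.2838, 0.2286]
eef_rot: [0.833, -0.554, -0.001, 0.001]
force: [0.3, -0.3, -0.9]
finger_gap: 0.0196
```

```bash
python3 look.py w4.png stand:0 seat:.071 cap:0.16
python3 - <<'E'
from h import *
f=ctrl.grab_frame("top");g=ctrl.grab_frame("side");save(g,"s4.png",(220,60,420,240),3)
for k in("cap","seat","nubs"):
  for F in(f,g): print(k,[(round(m["p"],2),np.round(m["pixel"],1)) for m in ctrl.mark_of(F,k)[:3]])
a=ctrl.mark_of(f,"cap");b=ctrl.mark_of(g,"cap")
if a and b: print(tri([(f,a[0]["pixel"]),(g,b[0]["pixel"])]))
E
```

```text
10.5 [0.5095 0.2838 0.2286] F [ 0.3231 -0.2943 -0.9244] gap 0.01955001378869698
[ 0.3873 -0.922   0.0003]
stand 0.88 [506. 209.] [0.5538 0.0435 0.    ] tool mm [238.6  51.6 228.8]
stand 0.61 [351.   7.] [0.681 0.316 0.   ] tool mm [  36.7 -171.2  228.1]
seat 0.92 [543. 229.] [0.5546 0.0476 0.071 ] tool mm [235.2  49.4 157.8]
cap 0.95 [319. 214.] [0.5102 0.2815 0.16  ] tool mm [ 2.4  0.1 68.6]
cap 0.22 [546. 232.] [0.5611 0.1231 0.16  ] tool mm [168.2  14.5  68.7]
cap [(0.7, array([183.6, 226.3]))]
cap [(0.61, array([292. , 104.7]))]
seat [(0.94, array([358. , 296.1])), (0.9, array([295.8, 212.2])), (0.62, array([181.8, 161.3]))]
seat [(0.84, array([355.1, 128.2])), (0.73, array([311.2, 192.4])), (0.56, array([224.1, 251.2]))]
nubs [(0.8, array([178.9, 158.7])), (0.79, array([356.5, 297.6])), (0.56, array([298.5, 209.9]))]
nubs [(0.9, array([222.2, 251.8])), (0.87, array([312.6, 191.7])), (0.68, array([354.6, 125.6]))]
[0.50666107 0.28143225 0.16203676]
```

View pics/w4.png

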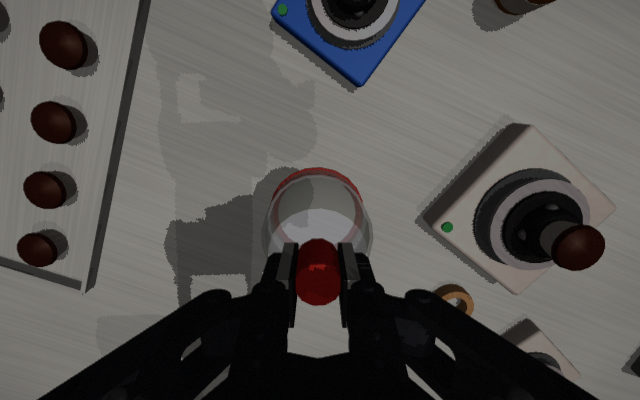

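Grasp is good: the red grip sits between the pads at (318,270), the cap is upright, and the gap is 19.6 mm. I'll move towards the stand, stopping 80 mm short in tool y for a close look.

{"op": "play_rows", "data": {"deltas": [[[10,6,-20,0,0,0,0],[25,14,-10,0,0,0,0],[40,22,0,0,0,0,0],[40,22,0,0,0,0,0],[40,22,0,0,0,0,0],[40,22,0,0,0,0,0],[30,15,0,0,0,0,0],[10,7,0,0,0,0,0],[0,0,0,0,0,0,0],[0,0,0,0,0,0,0]]]}}

```text
clock: 12.45
position: [0.482, 0.0183, 0.2607]
eef_rot: [0.833, -0.553, 0.0, -0.0]
force: [-0.1, 0.3, -0.4]
finger_gap: 0.0194
```

```bash
python3 look.py w5.png stand:0 seat:.071 nubs:.0785 cap:0.187
```

```text
12.45 [0.482  0.0183 0.2607] F [-0.1112  0.3235 -0.3815] gap 0.019382191349431338
[ 0.3879 -0.9217 -0.0003]
stand 0.78 [316. 102.] [0.5529 0.0482 0.    ] tool mm [ -0.  -76.7 260.8]
cap 0.93 [317. 212.] [0.4822 0.0168 0.187 ] tool mm [ 1.4  0.5 73.7]
```

View pics/w5.png

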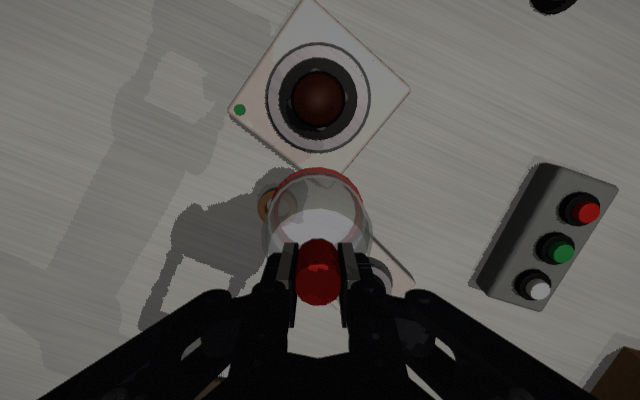

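Run:
```python
from h import *
from scipy.spatial.transform import Rotation as R
np.set_printoptions(precision=4,suppress=True)
s=ctrl.state();M=R.from_quat(s["eef_rot"]).as_matrix();p=np.array(s["position"])
f=ctrl.grab_frame("wrist");im=f["image"];hsv=cv2.cvtColor(im,cv2.COLOR_RGB2HSV);g=hsv[:,:,2]
def ctr(mask,n):
    cs,_=cv2.findContours(mask.astype(np.uint8),cv2.RETR_EXTERNAL,2);c=max(cs,key=cv2.contourArea);e=cv2.fitEllipse(cv2.convexHull(c));print(n,e);return e[0]
roi=np.zeros_like(g);cv2.circle(roi,(318,98),49,1,-1)
mk=(g<95)&(roi>0)
for th in(60,80,95):
    c=ctr((g<th)&(roi>0),"dark%d"%th);X=atz(f,c,.071);print(X,1000*M.T@(X-p))
for t in ("top","side"):
    F=ctrl.grab_frame(t)
    for k,z in(("stand",0),("seat",.071),("nubs",.0785)):
        for m in ctrl.mark_of(F,k):
            X=atz(F,m["pixel"],z)
            if abs(X[0]-.555)<.04 and abs(X[1]-.046)<.04: print(t,k,round(m["p"],2),X)
    for m in ctrl.mark_of(F,"cap")[:1]: print(t,"cap",atz(F,m["pixel"],.19))
```

```text
dark60 ((317.3865966796875, 98.26932525634766), (78.38628387451172, 82.49160766601562), 3.500385284423828)
[0.5562 0.0481 0.071 ] [  1.4505 -80.1236 189.1656]
dark80 ((317.1916198730469, 98.29166412353516), (79.06210327148438, 83.23738098144531), 9.663137435913086)
[0.5561 0.0483 0.071 ] [  1.2539 -80.1021 189.1657]
dark95 ((317.2742004394531, 98.12377166748047), (79.4728012084961, 83.57211303710938), 7.899017333984375)
[0.5563 0.0483 0.071 ] [  1.3372 -80.2631 189.1656]
side seat 0.68 [0.5571 0.0471 0.071 ]
side nubs 0.55 [0.5593 0.0465 0.0785]
side cap [0.4853 0.0085 0.19  ]
```

The seat and cap centres line up in tool x, so the move is y −80.5. Then I'll lower to just above the stud.

{"op": "play_rows", "data": {"deltas": [[[0,-20,0,0,0,0,0],[0,-35,0,0,0,0,0],[0,-20,0,0,0,0,0],[0,-5.5,0,0,0,0,0],[0,0,0,0,0,0,0],[0,0,0,0,0,0,0],[0,0,30,0,0,0,0],[0,0,30,0,0,0,0],[0,0,25,0,0,0,0],[0,0,8,0,0,0,0],[0,0,0,0,0,0,0],[0,0,0,0,0,0,0]]], "newtons": 100}}

```text
clock: 14.75
position: [0.557, 0.0486, 0.1687]
eef_rot: [0.833, -0.553, 0.001, -0.001]
force: [-0.2, -0.3, -0.6]
finger_gap: 0.0189
```

Run:
```python
from h import *
s=ctrl.state();print(s["position"],s["force"])
f=ctrl.grab_frame("wrist");g=ctrl.grab_frame("side");t=ctrl.grab_frame("top")
a=cv2.resize(f["image"][130:330,220:420],(400,400),interpolation=2);b=cv2.resize(g["image"][130:250,255:375],(400,400),interpolation=2)
cv2.imwrite("pics/c6.png",np.hstack([a,b])[:,:,::-1])
```

```text
[0.55703344 0.04863079 0.16873315] [-0.24728067 -0.3139896  -0.56702868]
```

View pics/c6.png

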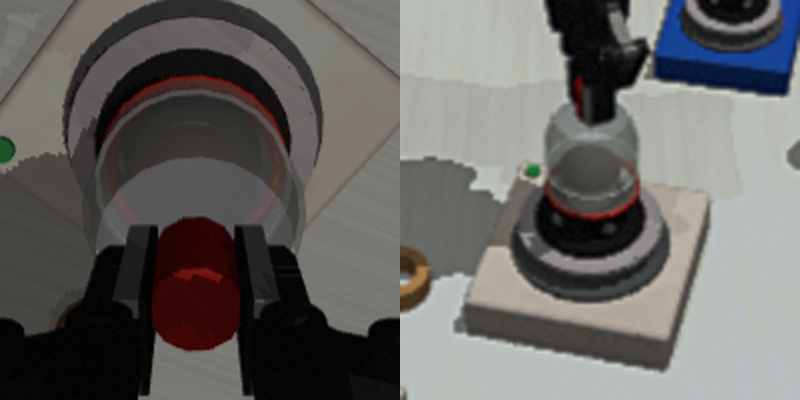

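The side crop shows the red rim centred over the black base (591 against 592 px), and the wrist crop agrees. Lowering gently onto the nubs.

{"op": "play_rows", "data": {"deltas": [[[0,0,4,0,0,0,0],[0,0,4,0,0,0,0],[0,0,3,0,0,0,0],[0,0,2,0,0,0,0],[0,0,0,0,0,0,0],[0,0,0,0,0,0,0]]]}}

```text
clock: 15.65
position: [0.5561, 0.0487, 0.1543]
eef_rot: [0.833, -0.553, -0.0, -0.0]
force: [-0.0, 0.5, 0.0]
finger_gap: 0.0187
```

{"op": "play_rows", "data": {"deltas": [[[0,0,2,0,0,0,0],[0,0,2,0,0,0,0],[0,0,0,0,0,0,0],[0,0,0,0,0,0,0]]]}}

```text
clock: 16.15
position: [0.5563, 0.0485, 0.1507]
eef_rot: [0.833, -0.553, 0.0, -0.0]
force: [-1.4, -1.5, 3.4]
finger_gap: 0.019
```

{"op": "play_rows", "data": {"deltas": [[[0,0,2,0,0,0,0],[0,0,1,0,0,0,0],[0,0,0,0,0,0,0],[0,0,0,0,0,0,0]]]}}

```text
clock: 16.65
position: [0.5566, 0.0487, 0.1481]
eef_rot: [0.833, -0.553, 0.001, -0.0]
force: [-1.1, -0.4, 6.8]
finger_gap: 0.019
```

{"op": "play_rows", "data": {"deltas": [[[0,0,1,0,0,0,0],[0,0,1,0,0,0,0],[0,0,0,0,0,0,0]]]}}

```text
clock: 17.02
position: [0.5568, 0.0487, 0.1465]
eef_rot: [0.833, -0.553, 0.001, -0.0]
force: [-0.8, -1.5, 9.0]
finger_gap: 0.0193
```

{"op": "play_rows", "data": {"deltas": [[[0,0,1,0,0,0,0],[0,0,1,0,0,0,0],[0,0,0,0,0,0,0]]]}}

```text
clock: 17.4
position: [0.5559, 0.0485, 0.1434]
eef_rot: [0.833, -0.553, 0.0, 0.0]
force: [-1.0, -2.5, -1.9]
finger_gap: 0.0192
```

{"op": "play_rows", "data": {"deltas": [[[0,0,1,0,0,0,0],[0,0,1,0,0,0,0],[0,0,0,0,0,0,0]]]}}

```text
clock: 17.77
position: [0.5557, 0.0488, 0.141]
eef_rot: [0.833, -0.554, -0.0, 0.0]
force: [-1.2, -0.4, 1.6]
finger_gap: 0.019
```

The force fell from 9 N to about 0, so it clicked. Now I'll keep pushing the plate down.

{"op": "play_rows", "data": {"deltas": [[[0,0,2,0,0,0,0],[0,0,2,0,0,0,0],[0,0,1,0,0,0,0],[0,0,0,0,0,0,0],[0,0,0,0,0,0,0]]]}}

```text
clock: 18.4
position: [0.5559, 0.0489, 0.1372]
eef_rot: [0.833, -0.553, -0.0, 0.0]
force: [-4.6, 0.3, 7.8]
finger_gap: 0.0192
```

{"op": "play_rows", "data": {"deltas": [[[0,0,2,0,0,0,0],[0,0,1,0,0,0,0],[0,0,0,0,0,0,0],[0,0,0,0,0,0,0]]]}}

```text
clock: 18.9
position: [0.556, 0.0489, 0.1349]
eef_rot: [0.833, -0.553, -0.0, -0.0]
force: [-5.1, 1.4, 11.2]
finger_gap: 0.0191
```

Run:
```python
from h import *
s=ctrl.state();print(s["clock"],s["position"],s["force"])
f=ctrl.grab_frame("wrist");g=ctrl.grab_frame("side")
a=cv2.resize(f["image"][130:330,220:420],(400,400),interpolation=2);b=cv2.resize(g["image"][130:250,255:375],(400,400),interpolation=2)
cv2.imwrite("pics/c7.png",np.hstack([a,b])[:,:,::-1])
```

```text
18.9 [0.5560255  0.04893138 0.13489084] [-5.13408105  1.44208958 11.21473267]
```

View pics/c7.png

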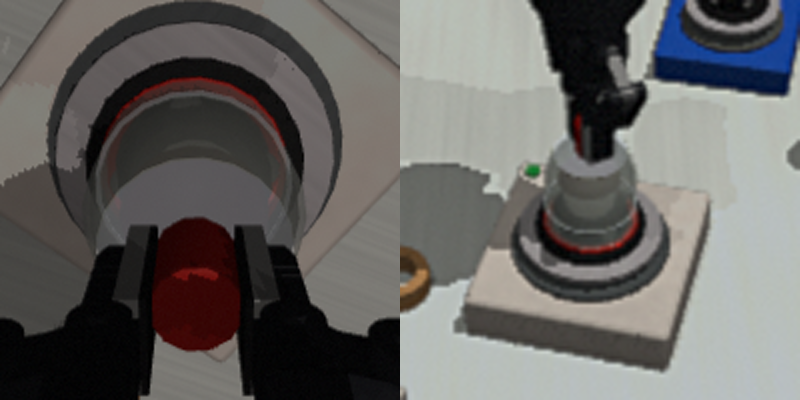

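The rim sits level on the black flange. Force is 11.2 N, about 7 mm of plate travel, and steady, so I'm handing in.

Run:
```python
from h import *
g=ctrl.grab_frame("side")
for k in("jar","spare","tape"): print(k,[atz(g,m["pixel"],0).round(3) for m in ctrl.mark_of(g,k)[:1]])
print(ctrl.job_done()); s=ctrl.state(); print(s["clock"],s["position"],s["force"])
```

```text
jar [array([0.77 , 0.173, 0.   ])]
spare [array([ 0.776, -0.141,  0.   ])]
tape [array([0.408, 0.043, 0.   ])]
the job is handed in; nothing more can be done
None
the job is handed in; nothing more can be done
```

I pressed the white key and then the green key, then snapped the cap onto the large white stand and handed the job in with the robot still pressing on it.

- **Keys:** each one went to its stop (15 N on white, 12.8 N on green) and was let up before the next move. The red key was never touched. I didn't take a picture afterwards to confirm both had sprung back.
- **Cap:** it met the nubs at the expected height. The force rose to 9 N and then dropped to about zero, which was the click. The last picture shows the rim level on the flange.
- **Plate:** I kept pushing to a steady 11.2 N, about 7 mm of plate travel. A side force of about 5 N suggests the cap is held slightly off-centre.
- **Bystanders:** the jar, spare muffin and tape all measured within about 6 mm of where they started, which is within the measuring noise.
- **Time:** the clock read about 19 s at the end.

The state can't be read after handing in, so the final second is unchecked.

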